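Lock the inoculating turntable for carrying

ROBOT

A 6-joint arm with a two-finger parallel gripper is mounted at the origin on a cart in front of the work surface, level with it; the furniture and walls round the work are solid. World frame = base frame: x ahead of the robot, y to its left, z up, the work surface at z = 0. Lengths are in m, angles in degrees, forces in N, time in s.
With the tool pointing down it reaches from about 0.4 to 0.825 m from the base axis. Payload 7 kg.
Tool frame: the origin (TCP) lies midway between the tips of the shut fingers; the grasp point (between the pads) lies 19 mm behind it (ctrl.hold_point_z is the distance from the TCP to the grasp point, in m); z points along the fingers, y is the line along which they close (so a half turn about z gives the same grasp; the last joint's range is limited). The gripper opens to 88 mm and grips with 3 to 60 N. Pads are 19 mm wide; open, the fingers measure 130 mm over their backs; the gripper's body (78 mm by 193 mm) begins 47 mm behind the grasp point.
Start: joints at [-49.899, 20.546, 0.682, 0, -70.136, -16.507], TCP at [0.27, -0.619, 0.227] pointing down, gripper open.
Joint ranges: [-176.03, 176.03], [-82.01, 121.73], [-58.28, 71.71], [-173.87, 95.51], [-174.79, -0.11], [-173.66, 173.66]. Speed limits (degrees/s): [136.94, 136.94, 172.46, 180, 180, 180].

INTERFACE

Orientations are given as [roll, pitch, yaw] about the fixed x, y, z axes, in that order (R = Rz(yaw) Ry(pitch) Rx(roll)).
In Python, from plant import ctrl gives the robot as it stands.
- The arm moves only by the tool apply_moves, never from a script. Its argument "deltas" is a list of rows, each an object with "fingers": the finger opening in mm, from 0 to 87.6; "delta_pos": the shift along the tool's x, y, z in mm, a list of three; "angular": the turn, a rotation vector about the tool's x, y, z in degrees, a list of three. A call has 1 to 10 rows; each row is the pose to reach, as a shift and turn from the pose commanded when the call began, along the tool's axes at that moment; what a row does not reach only later rows make up. A row lasts 1/10 s, in which the tool goes at most 50 mm and 8.59 degrees, less where a joint would pass 70% of its speed; a pose out of reach is approached as far as the arm can. A call with a gripper value outside its range is refused whole. The fingers move at their own pace and stop on an object; the grip force is fixed at half the most. Time passes only in rows, so rows that repeat a pose let the fingers close. It gives the time, the measured TCP pose, the force, the opening and the grip force at its end, in the units of the state.
- ctrl.get_obs(): the state, without advancing time (a new reading comes with each control period).
- ctrl.snapshot(name): name is "side" or "top" or "wrist"; returns the picture (480x640x3 uint8, red, green, blue); there is no depth.
- ctrl.camera_params(name): a dict with "fx", "fy", "cx", "cy" (pixels), "dist_coeffs" ([k1, k2, p1, p2, k3] as OpenCV has them; the pictures are not rectified), "cam_to_world" (4x4, takes a point from camera to world coordinates); the wrist camera has in their place "mount" (4x4, takes a point from camera to tool coordinates, whose origin is the TCP and whose axes are the flange's). Camera axes: x right, y up, looking along -z (the intrinsics and any distortion apply to the point x, -y, -z); pixel columns grow to the right and rows downward; lengths in m; the calibration is good to about 2 mm. A picture is of the moment at which its call begins: read the wrist's pose just before it. camera_params takes no time and is no camera call.
- ctrl.close_job(): hands the job in; it is judged then, once.
The state is a dict: "clock": time; "joint_pos": joint angles; "qvel": joint speeds; "tau": joint torques, N m; "tool_pos": TCP position; "orientation": TCP orientation; "force": force on the tool from outside, world axes, zero at the start; "moment": the same for the moment, N m; "opening": finger opening in m; "gripper_force": force on a finger pad.
Only numpy, scipy, OpenCV 4.12 (cv2) and the standard library are available. Lean on these libraries where they do the work, as an engineer would, in place of code of your own. Each camera call takes 0.05 s, during which the arm holds its last target. There are 200 camera calls.

TASK

Lock the inoculating turntable on the bench: push its finger peg to turn the disc until one of the two slots in its rim faces the sliding bolt, then push the bolt by its knob fully home into that slot. Only push with the fingertips or the outside of the fingers: do not grip the peg or the knob, push gently (a few newtons are enough), leave the dish sitting flat in the middle of the disc, and do not disturb the flask, the tape roll or the timer.

Things in the scene. Friction and masses are not known exactly. Their poses are not given: they have to be found in the camera images.
- turntable: Inoculating turntable, fixed in place on the bench: a round black base 184 mm across with an arm 50 mm wide that carries the bolt and ends 175 mm from the centre. Origin on the disc's axis at bench level, z up; its -y axis points from the disc's axis along the arm. Two keepers 36 mm wide, tops 42 mm above the bench, bridge the bolt 96 and 160 mm from the axis.
- disc_centre (a point): Centre of the top of the aluminium disc that turns on the base, 34 mm above the bench. The disc is 160 mm across and 12 mm thick. Two equal slots are cut in from its rim, opposite one another: 15 mm wide, 26 mm deep, mouths flared to 25 mm. A lip 4 mm high at radius 50 mm surrounds the dish. The point's x axis points to the peg, -y and +y to the slots.
- disc (a joint): Angle of the disc in rad, growing counter-clockwise from above, stops at -0.35 and 3.49; it starts at 0.6 to 2.55. At 0 one slot faces the bolt and the peg is on the turntable's +x axis; at 3.1416 the other slot does and the peg is on -x; in between the peg is on the side away from the bolt (+y at 1.57). Friction about 0.12 N m (2 N at the peg); stays where it is left.
- peg_head (a point): Centre of the top of the steel finger peg on the disc, 64 mm from the disc's axis, midway between the slots. A round post 14 mm in diameter (head 16 mm across, the top 6 mm; foot washer 20 mm across, 3 mm high), standing 44 mm above the disc; this point is 78 mm above the bench.
- bolt (a joint): Travel of the bolt in m: 0 drawn back, growing towards the disc's axis (the turntable's +y), stop at 0.028 = fully home; it starts at 0 to 0.003. The disc's rim blocks it after 6 mm unless a slot faces it; the nose enters if the disc is within about 0.06 rad and then centres the disc itself. Friction 1.5 N; stays where it is left.
- bolt_nose (a point): Tip of the bolt's round nose, 28 mm above the bench, level with the disc; drawn back it is 86 mm from the disc's axis, 6 mm outside the rim. The bolt is a steel bar 10 mm wide and 10 mm high, 80 mm long.
- bolt_knob (a point): Centre of the top of the bolt's knob, a round upright steel post 12 mm in diameter (head 16 mm across, the top 6 mm) standing 42 mm above the bar, 44 mm behind the nose: 130 mm from the disc's axis when drawn back, 102 mm when home. This point is 75 mm above the bench.
- dish: Closed Petri dish, 90 mm across and 15 mm high, lying loose in the middle of the disc inside the lip; origin at the centre of its underside, 34 mm above the bench; z up. It turns with the disc. Its top is 49 mm above the bench.
- flask: Bystander: small culture flask lying flat, 100 x 51 x 23 mm, to the right of the turntable; origin at the centre of its underside.
- tape_roll: Bystander: roll of beige tape lying flat, 76 mm across and 19 mm high, to the right of and nearer than the turntable; origin at the centre of its underside.
- timer: Bystander: white digital timer, 66 x 66 x 21 mm, lying to the left of the turntable; origin at the centre of its underside.
Not all that is in view belongs to the job. What is shaped like the dish but green is not meant.

How it is judged:
By the outcome, as a careful person would: the job done as asked, in the order asked, and still so for the second after the job is handed in, with the robot touching nothing.
It also fails if it takes over 43 s, if anything falls off the work surface, if the arm or the gripper's body presses on something with over 40 N, if the wrist force passes 120 N, or if a joint passes its speed limit or range.

## Working session

There is one attempt and no reset: what is moved stays moved. The work goes in short steps, Python scripts to look and compute and a tool call to move; the robot and the scene stay as the last step left them, time stands still between calls to the robot, and variables do not carry over. Pictures are saved under pics/ and viewed, at most 10 in all, crops included, and the job is handed in when it is done.

Besides the shell and the picture viewer there is one more tool, called by a JSON object that holds its "fn" and its "kwargs". apply_moves: Moves the arm, as the interface text tells. Its arguments: {"type":"object","properties":{"deltas":{"type":"array"}},"required":["deltas"]}

```bash
mkdir -p pics; cat > h.py <<'E'
import numpy as np, cv2
from plant import ctrl
def snap(n,f):
    im=ctrl.snapshot(n); cv2.imwrite('pics/'+f,im[:,:,::-1]); return im
def KD(p): return np.array([[p['fx'],0,p['cx']],[0,p['fy'],p['cy']],[0,0,1.]]),np.array(p['dist_coeffs'],float)
def ray(p,T,uv):
    K,D=KD(p); a=cv2.undistortPoints(np.array([[uv]],float),K,D)[0,0]
    d=T[:3,:3]@np.array([a[0],-a[1],-1.]); return T[:3,3],d/np.linalg.norm(d)
def onz(p,T,uv,z):
    o,d=ray(p,T,uv); return o+d*(z-o[2])/d[2]
def proj(p,T,X):
    K,D=KD(p); c=(np.linalg.inv(T)@np.append(X,1))[:3]
    return cv2.projectPoints(np.array([[c[0],-c[1],-c[2]]]),np.zeros(3),np.zeros(3),K,D)[0][0,0]
def tri(rs):
    A=sum(np.eye(3)-np.outer(d,d) for o,d in rs); b=sum((np.eye(3)-np.outer(d,d))@o for o,d in rs)
    X=np.linalg.solve(A,b); return X,[np.linalg.norm((np.eye(3)-np.outer(d,d))@(X-o)) for o,d in rs]
def cam(n):
    p=ctrl.camera_params(n); return p,np.array(p['cam_to_world'])
E
python3 - <<'E'
from h import *
snap('top','top.png');snap('side','side.png')
print(ctrl.get_obs())
for n in('top','side'):print(ctrl.camera_params(n))
E
```

```text
{'clock': 0.1, 'joint_pos': array([-4.98979578e+01,  2.05879490e+01,  6.40709315e-01, -1.53057927e-02,
       -7.01368012e+01, -1.65086424e+01]), 'qvel': array([ 0.05441467,  0.00786681,  0.10125516,  0.08362404, -0.0748286 ,
        0.05230117]), 'tau': array([-9.47032167e-04, -5.84159231e+01,  2.93752599e+01,  7.01544598e+00,
        1.01544600e-02, -5.07614857e-05]), 'tool_pos': array([ 0.26997928, -0.61819636,  0.22572987]), 'orientation': array([ 1.79915335e+02, -1.00867676e-02, -1.56411804e+02]), 'force': array([ 0.12437406,  0.04289305, -0.30357004]), 'moment': array([-0.03938171, -0.01938797,  0.0288938 ]), 'gripper_force': 0.0, 'opening': 0.0876714791302728}
{'fx': 469.5635316052458, 'fy': 469.5635316052458, 'cx': 314.90160964536136, 'cy': 248.3356793866704, 'dist_coeffs': array([-0.06921257,  0.        ,  0.        ,  0.        ,  0.        ]), 'cam_to_world': array([[-0.01859007,  0.99684328, -0.07718735,  0.42112781],
       [-0.99981266, -0.01895057, -0.00394057,  0.03073158],
       [-0.00539087,  0.07709963,  0.99700882,  1.05511392],
       [ 0.        ,  0.        ,  0.        ,  1.        ]])}
{'fx': 479.9725330500586, 'fy': 479.9725330500586, 'cx': 319.5747506655514, 'cy': 243.04005038512676, 'dist_coeffs': array([0.03975324, 0.        , 0.        , 0.        , 0.        ]), 'cam_to_world': array([[-0.83163754,  0.26281471, -0.48919058, -0.09131033],
       [-0.55529211, -0.40221049,  0.72792678,  0.90696002],
       [-0.00544772,  0.87701491,  0.48043228,  0.68506432],
       [ 0.        ,  0.        ,  0.        ,  1.        ]])}
```

View pics/top.png

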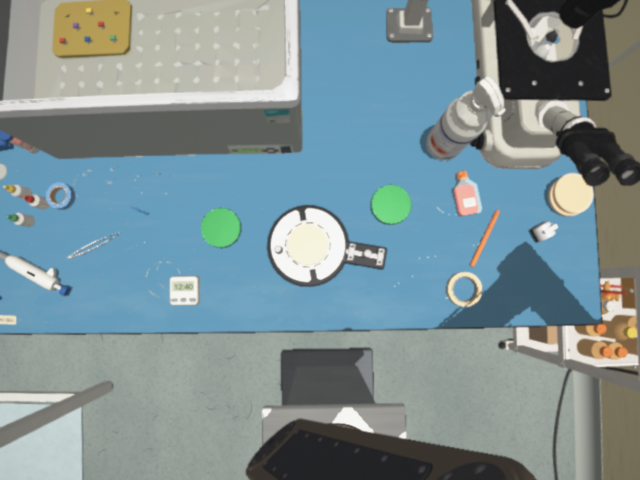

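View pics/side.png

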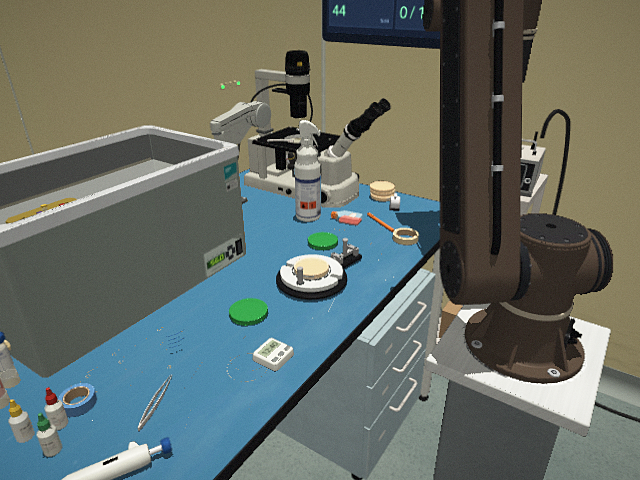

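```bash
python3 - <<'E'
import cv2,numpy as np
t=cv2.imread('pics/top.png')[195:295,255:395]; s=cv2.imread('pics/side.png')[230:305,265:370]
t=cv2.resize(t,None,fx=5,fy=5,interpolation=cv2.INTER_CUBIC); cv2.imwrite('pics/tc.png',t)
s=cv2.resize(s,None,fx=7,fy=7,interpolation=cv2.INTER_CUBIC); cv2.imwrite('pics/sc.png',s)
E
```

```text
(no output)
```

View pics/tc.png

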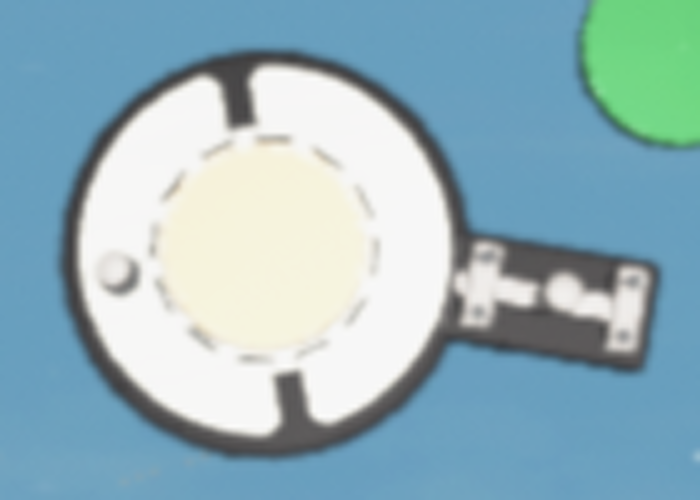

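View pics/sc.png

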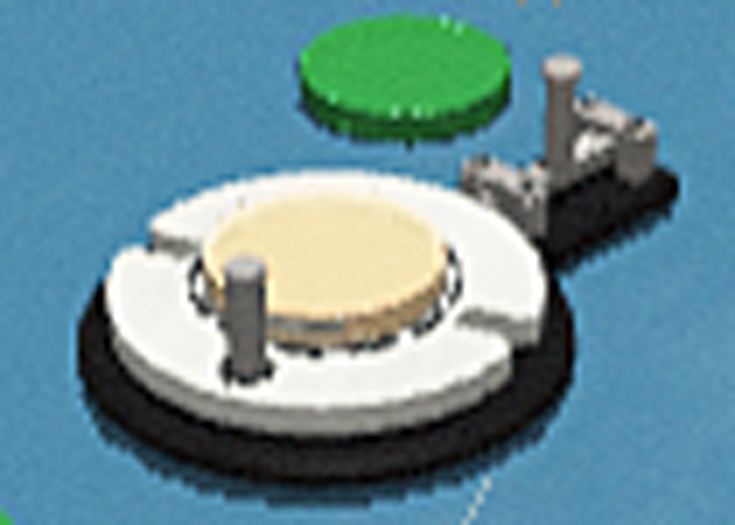

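```bash
cat >> h.py <<'E'
def tp(u,v): return (255+(u+.5)/5-.5,195+(v+.5)/5-.5)
def sp(u,v): return (265+(u+.5)/7-.5,230+(v+.5)/7-.5)
E
python3 - <<'E'
from h import *
t=cam('top');s=cam('side')
for n,a,b in(('peg',(117,268),(246,264)),('knob',(565,290),(562,64))):
    print(n,tri([ray(*t,tp(*a)),ray(*s,sp(*b))]), onz(*t,tp(*a),.078 if n=='peg' else .075))
c=onz(*t,tp(267,251),.034);print('disc top',c)
print('side disc',onz(*s,sp(326,295),.034))
for n,a,z in(('slotA',(236,90),.034),('slotB',(292,410),.034),('armend',(648,316),.016),('keep1',(482,284),.042),('keep2',(627,307),.042),('nose',(462,284),.030),('basectr',(264,255),.01)):
    X=onz(*t,tp(*a),z);d=X-c;print(n,X,np.hypot(*d[:2]),np.degrees(np.arctan2(d[1],d[0])))
for n,a,z in(('timer',(183,291),.021),('flask',(467,194),.023),('tape',(464,290),.019),('green',(391,204),.015)):print(n,onz(*t,a,z))
print(ctrl.camera_params('wrist'))
E
```

```text
peg (array([0.49957412, 0.11238368, 0.07667767]), [np.float64(0.001119165905091356), np.float64(0.0011191659050914086)]) [0.49852436 0.11166176 0.078     ]
knob (array([ 0.4863273 , -0.07531445,  0.07473219]), [np.float64(0.00040270274011053927), np.float64(0.0004027027401107308)]) [ 0.48596223 -0.07548918  0.075     ]
disc top [0.50820639 0.04968456 0.034     ]
side disc [0.50521816 0.0586101  0.034     ]
slotA [0.57940198 0.06206279 0.034     ] 0.07226363699028884 9.862981731620135
slotB [0.43870806 0.04004076 0.034     ] 0.07016423451289372 -172.09990744081256
armend [ 0.47760502 -0.11843206  0.016     ] 0.17087902879166683 -100.31629508213855
keep1 [ 0.49143134 -0.04320628  0.042     ] 0.0943933879002818 -100.23664442273399
keep2 [ 0.48026452 -0.10571433  0.042     ] 0.15789099035595217 -100.19328313883368
nose [ 0.49243078 -0.03532649  0.03      ] 0.08646241435988888 -100.51285987675787
basectr [0.50848558 0.05150142 0.01      ] 0.0018381801604540578 81.26369070153397
timer [0.41216633 0.32806024 0.021     ]
flask [ 0.61657965 -0.30800837  0.023     ]
tape [ 0.4026938  -0.29307086  0.019     ]
green [ 0.59807226 -0.13756427  0.015     ]
{'fx': 369.0061485550218, 'fy': 369.0061485550218, 'cx': 325.36574812051197, 'cy': 243.02253271162772, 'dist_coeffs': array([-0.01148194,  0.        ,  0.        ,  0.        ,  0.        ]), 'mount': array([[-2.51814415e-04,  9.54160961e-01,  2.99293832e-01,
         8.09410947e-02],
       [ 9.99998990e-01, -1.78320638e-04,  1.40985449e-03,
        -3.22153577e-04],
       [ 1.39859838e-03,  2.99293885e-01, -9.54159952e-01,
        -1.58242443e-01],
       [ 0.00000000e+00,  0.00000000e+00,  0.00000000e+00,
         1.00000000e+00]])}
```

```bash
cat >> h.py <<'E'
from scipy.spatial.transform import Rotation as R
def dl(x,y,z,yaw,c=None):
    "delta from the commanded pose c=(x,y,z,yaw) (default: measured)"
    o=ctrl.get_obs(); p=o['tool_pos'] if c is None else np.array(c[:3]); r=R.from_euler('xyz',o['orientation'] if c is None else [180,0,c[3]],degrees=True)
    t=R.from_euler('xyz',[180,0,yaw],degrees=True)
    print('pos',np.round(r.inv().apply(np.array([x,y,z])-p)*1000,1),'rot',np.round((r.inv()*t).as_rotvec(degrees=True),2))
E
python3 -c "
from h import *
dl(.54,.118,.2,-171,(.27,-.619,.227,-156.41))"
```

```text
pos [-542.4  567.4   27. ] rot [ 0.   -0.   14.59]
```

{"fn": "apply_moves", "kwargs": {"deltas": [{"fingers": 0, "delta_pos": [-542.4, 567.4, 27], "angular": [0, 0, 14.6]}, {"fingers": 0, "delta_pos": [-542.4, 567.4, 27], "angular": [0, 0, 14.6]}, {"fingers": 0, "delta_pos": [-542.4, 567.4, 27], "angular": [0, 0, 14.6]}, {"fingers": 0, "delta_pos": [-542.4, 567.4, 27], "angular": [0, 0, 14.6]}, {"fingers": 0, "delta_pos": [-542.4, 567.4, 27], "angular": [0, 0, 14.6]}, {"fingers": 0, "delta_pos": [-542.4, 567.4, 27], "angular": [0, 0, 14.6]}, {"fingers": 0, "delta_pos": [-542.4, 567.4, 27], "angular": [0, 0, 14.6]}, {"fingers": 0, "delta_pos": [-542.4, 567.4, 27], "angular": [0, 0, 14.6]}, {"fingers": 0, "delta_pos": [-542.4, 567.4, 27], "angular": [0, 0, 14.6]}, {"fingers": 0, "delta_pos": [-542.4, 567.4, 27], "angular": [0, 0, 14.6]}]}}

```text
clock: 1.1
tool_pos: [0.442, -0.1474, 0.2094]
orientation: [180.0, 0.0, -171.0]
force: [2.0, 0.0, 0.4]
opening: 0.0133
gripper_force: 0.0
```

```bash
python3 -c "
from h import *
print(ctrl.get_obs())
dl(.54,.118,.2,-171)"
```

```text
{'clock': 1.1, 'joint_pos': array([ 5.86105538e+00,  1.20552762e+00, -2.61175882e+01, -2.50618137e-03,
       -6.26562800e+01, -8.68648160e+01]), 'qvel': array([ 61.95698392,   0.13131496,  -2.19466534,   0.27621348,
         2.5753074 , -61.49868832]), 'tau': array([ -6.98275253, -31.30994081,  26.47931099,   6.25893205,
        -0.3656142 ,   1.74492326]), 'tool_pos': array([ 0.44203068, -0.14741736,  0.20942229]), 'orientation': array([ 1.79998904e+02,  2.06950657e-02, -1.71004912e+02]), 'force': array([1.96145289, 0.04032554, 0.39857451]), 'moment': array([-0.09837968, -0.22288903,  0.0280417 ]), 'gripper_force': 0.0, 'opening': 0.013337126341910288}
pos [-138.3  246.8    9.5] rot [ 0.    0.02 -0.  ]
```

{"fn": "apply_moves", "kwargs": {"deltas": [{"fingers": 0, "delta_pos": [-138, 247, 9], "angular": [0, 0, 0]}, {"fingers": 0, "delta_pos": [-138, 247, 9], "angular": [0, 0, 0]}, {"fingers": 0, "delta_pos": [-138, 247, 9], "angular": [0, 0, 0]}, {"fingers": 0, "delta_pos": [-138, 247, 9], "angular": [0, 0, 0]}, {"fingers": 0, "delta_pos": [-138, 247, 9], "angular": [0, 0, 0]}, {"fingers": 0, "delta_pos": [-138, 247, 9], "angular": [0, 0, 0]}, {"fingers": 0, "delta_pos": [-138, 247, 9], "angular": [0, 0, 0]}, {"fingers": 0, "delta_pos": [-138, 247, 9], "angular": [0, 0, 0]}]}}

```text
clock: 1.9
tool_pos: [0.5393, 0.1167, 0.1996]
orientation: [-180.0, -0.1, -170.9]
force: [0.6, -0.9, 0.1]
opening: 0.0004
gripper_force: 0.0
```

```bash
cat >> h.py <<'E'
def wcam(f=None):
    o=ctrl.get_obs(); p=ctrl.camera_params('wrist'); T=np.eye(4)
    T[:3,:3]=R.from_euler('xyz',o['orientation'],degrees=True).as_matrix();T[:3,3]=o['tool_pos']
    if f: snap('wrist',f)
    return p,T@np.array(p['mount'])
E
python3 -c "
from h import *
p,T=wcam('w1.png'); np.save('w1.npy',T)
print(T); o=ctrl.get_obs();print(o['tool_pos'],o['orientation'],o['opening'],o['force'])
for X in([.4995,.112,.078],[.486,-.0753,.075],[.508,.050,.034]):print(proj(p,T,X))
"
```

```text
[[-0.15747656 -0.9425139  -0.29473494  0.45967284]
 [ 0.98752066 -0.15090959 -0.04504716  0.10388916]
 [-0.00202075 -0.29815071  0.95451667  0.35797342]
 [ 0.          0.          0.          1.        ]]
[0.53913808 0.11590955 0.19985788] [-1.79977540e+02 -7.21549724e-02 -1.70980503e+02] 0.0006812958032824606 [-0.0788846   0.65264632 -0.04970172]
[328.40776673 183.97556111]
[ 80.01109888 125.3292636 ]
[256.26101477 175.06177465]
```

View pics/w1.png

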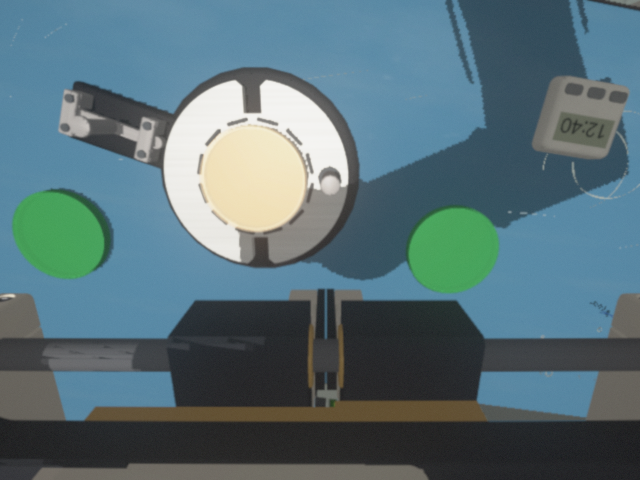

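{"fn": "apply_moves", "kwargs": {"deltas": [{"fingers": 0, "delta_pos": [0, 0, 50], "angular": [0, 0, 0]}, {"fingers": 0, "delta_pos": [0, 0, 100], "angular": [0, 0, 0]}, {"fingers": 0, "delta_pos": [0, 0, 140], "angular": [0, 0, 0]}, {"fingers": 0, "delta_pos": [0, 0, 140], "angular": [0, 0, 0]}, {"fingers": 0, "delta_pos": [5, 0, 140], "angular": [0, 0, 0]}, {"fingers": 0, "delta_pos": [10, 0, 140], "angular": [0, 0, 0]}, {"fingers": 0, "delta_pos": [12, 0, 140], "angular": [0, 0, 0]}]}}

```text
clock: 2.65
tool_pos: [0.5284, 0.1146, 0.0628]
orientation: [179.9, 0.2, -171.0]
force: [-0.4, 0.2, -1.6]
opening: 0.0004
gripper_force: 0.0
```

```bash
python3 -c "
from h import *
p,T=wcam('w2.png'); np.save('w2.npy',T)
o=ctrl.get_obs();print(o['tool_pos'],o['orientation'],o['opening'],o['force'])
"
```

```text
[0.52815953 0.11458867 0.06255146] [ 179.91909735    0.18389567 -171.00346391] 0.00016201723432277226 [-0.30332672  0.04380789 -0.3782077 ]
```

View pics/w2.png

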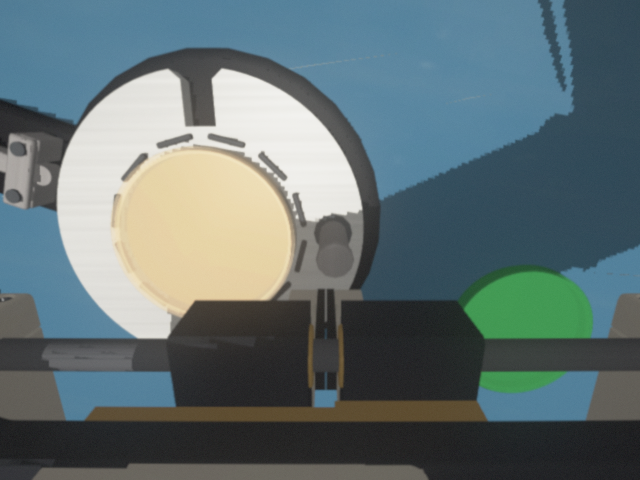

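{"fn": "apply_moves", "kwargs": {"deltas": [{"fingers": 0, "delta_pos": [2, 0, 1], "angular": [0, 0, 0]}, {"fingers": 0, "delta_pos": [4, 0, 2], "angular": [0, 0, 0]}, {"fingers": 0, "delta_pos": [6, 0, 2], "angular": [0, 0, 0]}, {"fingers": 0, "delta_pos": [8, 0, 2], "angular": [0, 0, 0]}, {"fingers": 0, "delta_pos": [8, 0, 2], "angular": [0, 0, 0]}]}}

```text
clock: 3.2
tool_pos: [0.5196, 0.1129, 0.0583]
orientation: [-180.0, -0.0, -171.0]
force: [0.8, 0.3, -0.3]
opening: 0.0003
gripper_force: 0.0
```

```bash
cat >> h.py <<'E'
def arc(al,c,r0=None):
    o=ctrl.get_obs();yaw=np.radians(o['orientation'][2]);t=np.array([np.cos(yaw),np.sin(yaw)]);u=np.array([np.sin(yaw),-np.cos(yaw)])
    d=o['tool_pos'][:2]-np.array(c);s=-d@t*1000;r=d@u*1000;print('pos',o['tool_pos'],'yaw',np.degrees(yaw),'s',s,'r',r,'F',o['force'],'push',o['force'][:2]@t)
    for a in al:
        A=np.radians(a);print(a,np.round([r*np.sin(A)-s*np.cos(A)+s,r*np.cos(A)+s*np.sin(A)-r],1))
E
python3 -c "
from h import *
p=ctrl.camera_params('wrist')
print(tri([ray(p,np.load('w1.npy'),(330,184)),ray(p,np.load('w2.npy'),(335,260))]))
arc(np.arange(1,11)*3,(.508,.05))
"
```

```text
(array([0.49910975, 0.11331921, 0.07926111]), [np.float64(0.00017218710407915135), np.float64(0.0001721871040791781)])
pos [0.51961714 0.11294129 0.05833557] yaw -171.0011553067513 s 21.319084381431082 r 60.34949164277558 F [ 0.82345506  0.319572   -0.34938331] push -0.8633052722565581
3 [3.2 1. ]
6 [6.4 1.9]
9 [9.7 2.6]
12 [13.   3.1]
15 [16.3  3.5]
18 [19.7  3.6]
21 [23.   3.6]
24 [26.4  3.5]
27 [29.7  3.1]
30 [33.   2.6]
```

{"fn": "apply_moves", "kwargs": {"deltas": [{"fingers": 0, "delta_pos": [3.2, 1.0, 0], "angular": [0, 0, -3]}, {"fingers": 0, "delta_pos": [6.4, 1.9, 0], "angular": [0, 0, -6]}, {"fingers": 0, "delta_pos": [9.7, 2.6, 0], "angular": [0, 0, -9]}, {"fingers": 0, "delta_pos": [13.0, 3.1, 0], "angular": [0, 0, -12]}, {"fingers": 0, "delta_pos": [16.3, 3.5, 0], "angular": [0, 0, -15]}, {"fingers": 0, "delta_pos": [19.7, 3.6, 0], "angular": [0, 0, -18]}, {"fingers": 0, "delta_pos": [23.0, 3.6, 0], "angular": [0, 0, -21]}, {"fingers": 0, "delta_pos": [26.4, 3.5, 0], "angular": [0, 0, -24]}, {"fingers": 0, "delta_pos": [29.7, 3.1, 0], "angular": [0, 0, -27]}, {"fingers": 0, "delta_pos": [33.0, 2.6, 0], "angular": [0, 0, -30]}]}}

```text
clock: 4.2
tool_pos: [0.4877, 0.1108, 0.0586]
orientation: [-180.0, 0.1, -140.9]
force: [2.3, 0.6, -0.3]
opening: 0.0006
gripper_force: 0.9
```

```bash
python3 -c "
from h import *
arc(np.arange(1,11)*3,(.508,.05))
p,T=wcam('w3.png');np.save('w3.npy',T)
t=snap('top','top3.png')
a=cv2.resize(t[195:295,255:395,::-1],None,fx=4,fy=4,interpolation=cv2.INTER_CUBIC)
w=cv2.imread('pics/w3.png')[:340,:]; w=cv2.resize(w,(560,298))
cv2.imwrite('pics/c3.png',np.vstack([w,a[:300]]))
"
```

```text
pos [0.48772963 0.11082289 0.05862574] yaw -140.86150358783473 s 22.66907784337238 r 59.97020221943573 F [ 2.29635019  0.55666403 -0.33658868] push -2.1324655614653754
3 [3.2 1.1]
6 [6.4 2. ]
9 [9.7 2.8]
12 [13.   3.4]
15 [16.3  3.8]
18 [19.6  4.1]
21 [23.   4.1]
24 [26.4  4. ]
27 [29.7  3.8]
30 [33.   3.3]
```

View pics/c3.png

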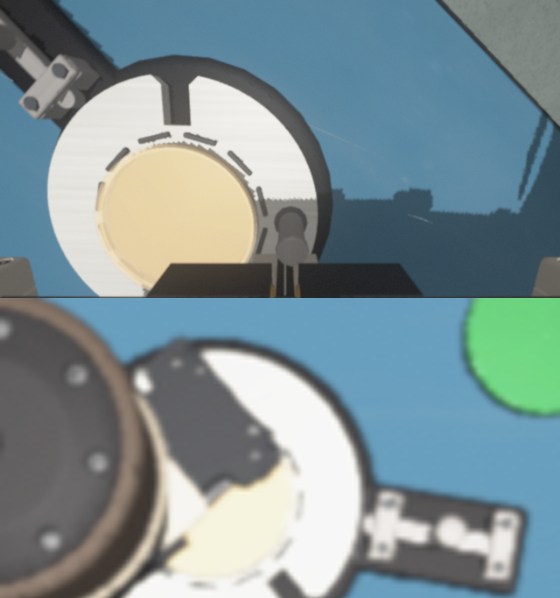

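```bash
python3 -c "
from h import *
p=ctrl.camera_params('wrist');T=np.load('w3.npy');c=np.array([.508,.05]);k=640/560
for uv in((177,123),(176,97)):
    X=onz(p,T,(uv[0]*k,uv[1]*340/298),.034);d=X[:2]-c;print(X,np.hypot(*d),np.degrees(np.arctan2(d[1],d[0])))
X=onz(p,T,(292*k,249*340/298),.078);d=X[:2]-c;print('peg',X,np.hypot(*d),np.degrees(np.arctan2(d[1],d[0])))
"
```

```text
[0.46699195 0.01710133 0.034     ] 0.052573590729930494 -141.26170536478415
[0.45610157 0.00924415 0.034     ] 0.06598853031277004 -141.857447263089
peg [0.47046927 0.10034562 0.078     ] 0.06279520067014994 126.70311991246824
```

{"fn": "apply_moves", "kwargs": {"deltas": [{"fingers": 0, "delta_pos": [3.2, 1.1, 0], "angular": [0, 0, -3]}, {"fingers": 0, "delta_pos": [6.4, 2.0, 0], "angular": [0, 0, -6]}, {"fingers": 0, "delta_pos": [9.7, 2.8, 0], "angular": [0, 0, -9]}, {"fingers": 0, "delta_pos": [13.0, 3.4, 0], "angular": [0, 0, -12]}, {"fingers": 0, "delta_pos": [16.3, 3.8, 0], "angular": [0, 0, -15]}, {"fingers": 0, "delta_pos": [19.6, 4.1, 0], "angular": [0, 0, -18]}, {"fingers": 0, "delta_pos": [23.0, 4.1, 0], "angular": [0, 0, -21]}, {"fingers": 0, "delta_pos": [26.4, 4.0, 0], "angular": [0, 0, -24]}, {"fingers": 0, "delta_pos": [29.7, 3.8, 0], "angular": [0, 0, -27]}, {"fingers": 0, "delta_pos": [33.0, 3.3, 0], "angular": [0, 0, -30]}]}}

```text
clock: 5.3
tool_pos: [0.46, 0.0927, 0.0586]
orientation: [-179.9, 0.1, -111.0]
force: [0.5, 1.1, 0.6]
opening: 0.0006
gripper_force: 0.8
```

```bash
python3 -c "
from h import *
arc(np.arange(1,8)*2,(.508,.05))
p,T=wcam('w4.png');np.save('w4.npy',T)
w=cv2.imread('pics/w4.png')[20:320,0:400]; cv2.imwrite('pics/c4.png',cv2.resize(w,None,fx=2,fy=2,interpolation=cv2.INTER_CUBIC))
"
```

```text
pos [0.45995391 0.09273665 0.05864517] yaw -110.96652890887933 s 22.715064435674094 r 60.157077460845315 F [0.5190282  1.07343836 0.62850577] push -1.1880855715983991
2 [2.1 0.8]
4 [4.3 1.4]
6 [6.4 2. ]
8 [8.6 2.6]
10 [10.8  3. ]
12 [13.   3.4]
14 [15.2  3.7]
```

View pics/c4.png

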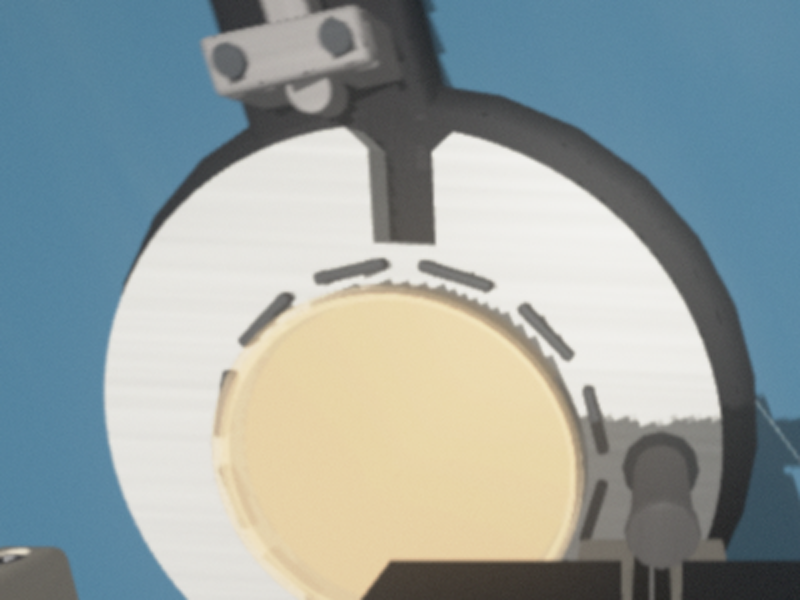

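```bash
python3 -c "
from h import *
p=ctrl.camera_params('wrist');T=np.load('w4.npy')
def P(u,v,z): return onz(p,T,(u/2,20+v/2),z)[:2]
a=P(404.5,242,.034);b=P(401.5,150,.034)
lc,rc=P(374,242,.034),P(435,243,.034)
n=P(318,98,.030);k=P(283,49,.044);peg=P(662,536,.078)
print(a,b,n,k,peg,'slot width',np.linalg.norm(lc-rc))
ang=lambda v:np.degrees(np.arctan2(v[1],v[0]))
print('slot dir',ang(b-a),'wall normal',ang(rc-lc)-90)
print('keeper normal', ang(P(337,37,.044)-P(229,61,.044))-90)
for c in((.508,.05),(.509,.051)):
  c=np.array(c)
  for q in(a,b,n,k,peg):print(np.hypot(*(q-c)),ang(q-c))
# disc centre from rim points
pts=np.array([P(*q,.034) for q in((105,390),(142,255),(200,195),(270,150),(345,128),(455,133),(560,180),(640,255),(700,340),(718,400))])
A=np.c_[2*pts,np.ones(len(pts))];x=np.linalg.lstsq(A,(pts**2).sum(1),rcond=None)[0];print('rim centre',x[:2],np.sqrt(x[2]+x[:2]@x[:2]))
c=x[:2]
for q in(a,b,n,k,peg):print(np.hypot(*(q-c)),ang(q-c))
"
```

```text
[0.48878057 0.00102381] [ 0.48019377 -0.01770944] [ 0.49432974 -0.03562203] [ 0.49197328 -0.04283969] [0.45181599 0.07591627] slot width 0.014630141791597273
slot dir -114.6254104018665 wall normal 67.99774011361569
keeper normal 79.66667033041986
0.05261229546475328 -111.42622778384926
0.07319668425843426 -112.32648054369649
0.08670644499734992 -99.07117875589502
0.09421286205262563 -99.7943193352687
0.06187322711110035 155.2373132772174
0.05391145396918164 -112.02732955715358
0.07450359671743448 -112.74572342696948
0.08785551873050346 -99.61236925245032
0.09537188364876864 -100.28413414664094
0.06237653177392585 156.45623565248147
rim centre [0.51096044 0.05109404] 0.07992889749968603
0.05476289607768194 -113.89214682227608
0.07536913902409209 -114.09263106720302
0.08829641625349724 -100.85654923299226
0.09583349152334157 -101.42742476586385
0.06414209832009916 157.23278291468512
```

{"fn": "apply_moves", "kwargs": {"deltas": [{"fingers": 0, "delta_pos": [2.1, 0.8, 0], "angular": [0, 0, -2]}, {"fingers": 0, "delta_pos": [4.3, 1.4, 0], "angular": [0, 0, -4]}, {"fingers": 0, "delta_pos": [6.4, 2.0, 0], "angular": [0, 0, -6]}, {"fingers": 0, "delta_pos": [8.6, 2.6, 0], "angular": [0, 0, -8]}, {"fingers": 0, "delta_pos": [10.8, 3.0, 0], "angular": [0, 0, -10]}, {"fingers": 0, "delta_pos": [13.0, 3.4, 0], "angular": [0, 0, -12]}, {"fingers": 0, "delta_pos": [13.2, 3.4, 0], "angular": [0, 0, -12]}]}}

```text
clock: 6.05
tool_pos: [0.4516, 0.0813, 0.0585]
orientation: [-180.0, 0.0, -99.1]
force: [1.3, 2.0, -0.3]
opening: 0.0001
gripper_force: 0.6
```

```bash
python3 -c "
from h import *
arc([1],(.511,.051))
p,T=wcam('w5.png');np.save('w5.npy',T)
w=cv2.imread('pics/w5.png')[20:320,0:400]; cv2.imwrite('pics/c5.png',cv2.resize(w,None,fx=2,fy=2,interpolation=cv2.INTER_CUBIC))
"
```

```text
pos [0.45157985 0.08132102 0.0584873 ] yaw -99.09374233533815 s 20.548552675275918 r 63.46554997187064 F [ 1.25264477  2.03683367 -0.30558682] push -2.2092136465123953
1 [1.1 0.3]
```

View pics/c5.png

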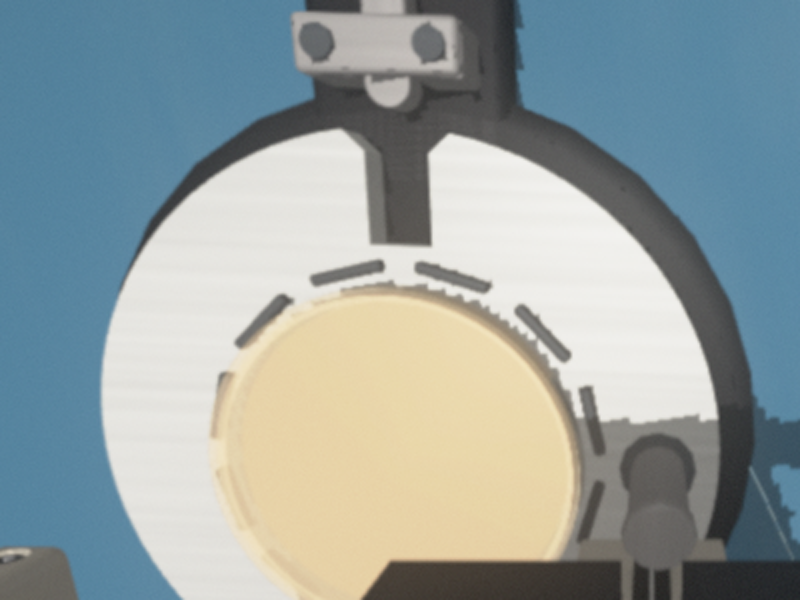

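```bash
python3 -c "
from h import *
p=ctrl.camera_params('wrist');T=np.load('w5.npy')
def P(u,v,z): return onz(p,T,(u/2,20+v/2),z)[:2]
ang=lambda v:np.degrees(np.arctan2(v[1],v[0]))
a=P(401.5,244,.034);b=P(396,150,.034);n=P(388,92,.031);bar=P(385,5,.033);k=P(372.5,42,.044);peg=P(660,536,.078)
pts=np.array([P(*q,.034) for q in((101,390),(140,255),(195,192),(265,150),(340,128),(450,132),(560,182),(640,257),(697,340),(717,400))])
A=np.c_[2*pts,np.ones(len(pts))];x=np.linalg.lstsq(A,(pts**2).sum(1),rcond=None)[0];print('rim centre',x[:2],np.sqrt(x[2]+x[:2]@x[:2]))
for c in(x[:2],np.array([.508,.05])):
  for q in(a,b,n,bar,k,peg):print(np.round(np.hypot(*(q-c)),4),ang(q-c))
print('keeper normal', ang(P(429,42,.044)-P(317,42,.044))-90)
c=np.array([.511,.051])
k=tri([ray(*cam('top'),tp(565,290)),ray(*cam('side'),sp(562,64))])[0];print(k,ang(k[:2]-c))
"
```

```text
rim centre [0.51068221 0.05086758] 0.0801253606893627
0.0544 -102.00952791829093
0.0754 -101.80353785274073
0.0881 -100.39381380333288
0.1054 -101.15085437247537
0.0959 -101.45731945940695
0.0644 169.2052567637009
0.053 -99.36926287462606
0.0741 -99.90918260696088
0.0868 -98.75477080403387
0.1041 -99.7943507357766
0.0945 -99.96795573088059
0.0619 167.95167894096733
keeper normal 80.63865429035883
[ 0.4863273  -0.07531445  0.07473219] -101.05229340427154
```

{"fn": "apply_moves", "kwargs": {"deltas": [{"fingers": 0, "delta_pos": [0.6, 0, 0], "angular": [0, 0, 0]}, {"fingers": 0, "delta_pos": [0.9, 0, 0], "angular": [0, 0, 0]}, {"fingers": 0, "delta_pos": [0.9, 0, 0], "angular": [0, 0, 0]}, {"fingers": 0, "delta_pos": [-5, 0, 0], "angular": [0, 0, 0]}, {"fingers": 0, "delta_pos": [-15, 0, 0], "angular": [0, 0, 0]}, {"fingers": 0, "delta_pos": [-15, 0, -30], "angular": [0, 0, 0]}, {"fingers": 0, "delta_pos": [-15, 0, -60], "angular": [0, 0, 0]}, {"fingers": 0, "delta_pos": [-15, 0, -60], "angular": [0, 0, 0]}]}}

```text
clock: 6.9
tool_pos: [0.4558, 0.0976, 0.1218]
orientation: [-179.7, 0.2, -98.9]
force: [0.7, 1.4, 0.2]
opening: 0.0006
gripper_force: 0.0
```

```bash
python3 -c "
from h import *
o=ctrl.get_obs();print(o['tool_pos'],o['orientation'],o['force'])
dl(.4802,-.1067,.118,-101)"
```

```text
[0.45575228 0.09761825 0.12178068] [-179.73283345    0.18521677  -98.94155018] [0.74199852 1.37030615 0.1695381 ]
pos [198.  -55.9   3.4] rot [-0.26  0.19  2.06]
```

{"fn": "apply_moves", "kwargs": {"deltas": [{"fingers": 0, "delta_pos": [40, -11, 0], "angular": [0, 0, 2]}, {"fingers": 0, "delta_pos": [80, -22, 0], "angular": [0, 0, 2]}, {"fingers": 0, "delta_pos": [120, -34, 0], "angular": [0, 0, 2]}, {"fingers": 0, "delta_pos": [160, -45, 0], "angular": [0, 0, 2]}, {"fingers": 0, "delta_pos": [198, -56, 0], "angular": [0, 0, 2]}, {"fingers": 0, "delta_pos": [198, -56, 0], "angular": [0, 0, 2]}, {"fingers": 0, "delta_pos": [198, -56, 0], "angular": [0, 0, 2]}]}}

```text
clock: 7.6
tool_pos: [0.4776, -0.109, 0.1177]
orientation: [179.9, -0.0, -101.2]
force: [-0.1, 0.2, 0.6]
opening: 0.0008
gripper_force: 0.0
```

```bash
python3 -c "
from h import *
o=ctrl.get_obs();print(o['tool_pos'],o['orientation'],o['force'])
dl(.4802,-.1067,.057,-101)"
```

```text
[ 0.47759186 -0.10899971  0.11772529] [ 1.79930272e+02 -1.82893540e-02 -1.01154990e+02] [-0.0837132   0.17400946  0.59910744]
pos [-2.8 -2.2 60.7] rot [ 0.07 -0.02 -0.16]
```

{"fn": "apply_moves", "kwargs": {"deltas": [{"fingers": 0, "delta_pos": [0, -2, 25], "angular": [0, 0, 0]}, {"fingers": 0, "delta_pos": [0, -2, 50], "angular": [0, 0, 0]}, {"fingers": 0, "delta_pos": [0, -2, 60], "angular": [0, 0, 0]}, {"fingers": 0, "delta_pos": [0, -2, 60], "angular": [0, 0, 0]}, {"fingers": 0, "delta_pos": [-4, -2, 60], "angular": [0, 0, 0]}, {"fingers": 0, "delta_pos": [-8, -2, 60], "angular": [0, 0, 0]}, {"fingers": 0, "delta_pos": [-10, -2, 60], "angular": [0, 0, 0]}, {"fingers": 0, "delta_pos": [-10, -2, 60], "angular": [0, 0, 0]}]}}

```text
clock: 8.4
tool_pos: [0.4824, -0.0985, 0.0591]
orientation: [-179.9, 0.0, -101.0]
force: [0.1, 0.1, 0.2]
opening: 0.0004
gripper_force: 0.0
```

{"fn": "apply_moves", "kwargs": {"deltas": [{"fingers": 0, "delta_pos": [-2, 0, 0], "angular": [0, 0, 0]}, {"fingers": 0, "delta_pos": [-4, 0, 0], "angular": [0, 0, 0]}, {"fingers": 0, "delta_pos": [-6, 0, 0], "angular": [0, 0, 0]}, {"fingers": 0, "delta_pos": [-8, 0, 0], "angular": [0, 0, 0]}, {"fingers": 0, "delta_pos": [-9, 0, 0], "angular": [0, 0, 0]}, {"fingers": 0, "delta_pos": [-10, 0, 0], "angular": [0, 0, 0]}]}}

```text
clock: 9.0
tool_pos: [0.4836, -0.0892, 0.0584]
orientation: [180.0, -0.0, -101.0]
force: [-0.6, -1.6, 0.7]
opening: 0.0001
gripper_force: 0.6
```

{"fn": "apply_moves", "kwargs": {"deltas": [{"fingers": 0, "delta_pos": [-2, 0, 0], "angular": [0, 0, 0]}, {"fingers": 0, "delta_pos": [-4, 0, 0], "angular": [0, 0, 0]}, {"fingers": 0, "delta_pos": [-6, 0, 0], "angular": [0, 0, 0]}, {"fingers": 0, "delta_pos": [-8, 0, 0], "angular": [0, 0, 0]}]}}

```text
clock: 9.4
tool_pos: [0.4852, -0.0811, 0.0584]
orientation: [180.0, -0.0, -101.0]
force: [0.1, -2.0, 0.5]
opening: 0.0005
gripper_force: 0.7
```

Entering the slot with low force.

{"fn": "apply_moves", "kwargs": {"deltas": [{"fingers": 0, "delta_pos": [-2, 0, 0], "angular": [0, 0, 0]}, {"fingers": 0, "delta_pos": [-4, 0, 0], "angular": [0, 0, 0]}, {"fingers": 0, "delta_pos": [-6, 0, 0], "angular": [0, 0, 0]}, {"fingers": 0, "delta_pos": [-8, 0, 0], "angular": [0, 0, 0]}, {"fingers": 0, "delta_pos": [-9, 0, 0], "angular": [0, 0, 0]}]}}

```text
clock: 9.9
tool_pos: [0.487, -0.0723, 0.0584]
orientation: [180.0, -0.0, -101.0]
force: [-0.1, -1.5, 0.4]
opening: 0.0005
gripper_force: 0.7
```

{"fn": "apply_moves", "kwargs": {"deltas": [{"fingers": 0, "delta_pos": [-1, 0, 0], "angular": [0, 0, 0]}, {"fingers": 0, "delta_pos": [-2, 0, 0], "angular": [0, 0, 0]}]}}

```text
clock: 10.1
tool_pos: [0.4873, -0.0705, 0.0584]
orientation: [180.0, -0.0, -101.0]
force: [-0.2, -1.7, 1.3]
opening: 0.0002
gripper_force: 0.7
```

{"fn": "apply_moves", "kwargs": {"deltas": [{"fingers": 0, "delta_pos": [-0.7, 0, 0], "angular": [0, 0, 0]}, {"fingers": 0, "delta_pos": [-1.4, 0, 0], "angular": [0, 0, 0]}]}}

```text
clock: 10.3
tool_pos: [0.4876, -0.0691, 0.0584]
orientation: [180.0, -0.0, -101.0]
force: [-0.4, -1.6, 0.7]
opening: 0.0003
gripper_force: 0.7
```

{"fn": "apply_moves", "kwargs": {"deltas": [{"fingers": 0, "delta_pos": [-0.7, 0, 0], "angular": [0, 0, 0]}, {"fingers": 0, "delta_pos": [-1.4, 0, 0], "angular": [0, 0, 0]}]}}

```text
clock: 10.5
tool_pos: [0.4878, -0.0677, 0.0583]
orientation: [180.0, -0.0, -101.0]
force: [-0.7, -1.4, 1.1]
opening: 0.0007
gripper_force: 0.8
```

{"fn": "apply_moves", "kwargs": {"deltas": [{"fingers": 0, "delta_pos": [-0.7, 0, 0], "angular": [0, 0, 0]}, {"fingers": 0, "delta_pos": [-1.2, 0, 0], "angular": [0, 0, 0]}]}}

```text
clock: 10.7
tool_pos: [0.488, -0.0668, 0.0584]
orientation: [180.0, -0.0, -101.0]
force: [-0.8, -4.7, 1.2]
opening: 0.0007
gripper_force: 2.3
```

{"fn": "apply_moves", "kwargs": {"deltas": [{"fingers": 0, "delta_pos": [-0.3, 0, 0], "angular": [0, 0, 0]}, {"fingers": 0, "delta_pos": [-0.3, 0, 0], "angular": [0, 0, 0]}]}}

```text
clock: 10.9
tool_pos: [0.488, -0.0667, 0.0584]
orientation: [180.0, -0.0, -101.0]
force: [-1.6, -4.5, 0.8]
opening: 0.0003
gripper_force: 2.4
```

{"fn": "apply_moves", "kwargs": {"deltas": [{"fingers": 0, "delta_pos": [5, 0, 0], "angular": [0, 0, 0]}, {"fingers": 0, "delta_pos": [15, 0, 0], "angular": [0, 0, 0]}, {"fingers": 0, "delta_pos": [15, 0, -40], "angular": [0, 0, 0]}, {"fingers": 0, "delta_pos": [15, 0, -80], "angular": [0, 0, 0]}, {"fingers": 0, "delta_pos": [55, 0, -120], "angular": [0, 0, 0]}, {"fingers": 0, "delta_pos": [100, 0, -140], "angular": [0, 0, 0]}, {"fingers": 0, "delta_pos": [145, 0, -140], "angular": [0, 0, 0]}, {"fingers": 0, "delta_pos": [180, 0, -140], "angular": [0, 0, 0]}, {"fingers": 0, "delta_pos": [180, 0, -140], "angular": [0, 0, 0]}]}}

```text
clock: 11.8
tool_pos: [0.4527, -0.2464, 0.1985]
orientation: [-180.0, 0.0, -101.2]
force: [-0.1, 0.6, 0.0]
opening: 0.0004
gripper_force: 0.0
```

```bash
python3 -c "
from h import *
o=ctrl.get_obs();print(o['tool_pos'],o['force'])
t=snap('top','top9.png')[195:295,255:395,::-1];s=snap('side','side9.png')[230:305,265:370,::-1]
f=lambda a:cv2.resize(a,(400,int(a.shape[0]*400/a.shape[1])),interpolation=cv2.INTER_CUBIC)
cv2.imwrite('pics/c9.png',np.vstack([f(t),f(s)]))"
```

```text
[ 0.45270583 -0.24641687  0.19850881] [-0.13375201  0.62066412  0.00412488]
```

View pics/c9.png

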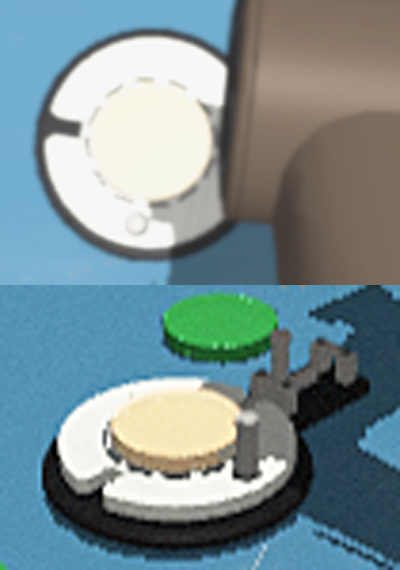

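The two crops show the disc turned to the peg at (137,222), the dish flat and centred, and the knob at (281,338) in the side view, right up against the inner keeper. The bolt stopped firmly at about 5 N.

```bash
python3 -c "
from h import *
X=onz(*cam('side'),(265+281*105/400,230+(336-285)*105/400),.075);print(X,np.hypot(*(X[:2]-[.5105,.051])))
print(ctrl.close_job())"
```

```text
[ 0.48639461 -0.04350903  0.075     ] 0.09753474237420509
the job is handed in; nothing more can be done
None
```

I turned the disc by its peg to line a slot up with the bolt, then pushed the bolt by its knob until it hit its stop at about 5 N. The dish looks flat and centred in the last pictures, the arm is clear of the turntable, and I handed the job in at about 12 s; I didn't re-measure the flask, tape roll or timer.

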